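# Clear a headband off the child-safe craft tote and hold its gate open

## Task

Take the headband with the rose off the gate of the craft tote and hang it over the bar of the wooden headband stand beside the one already there, and let go of it. Then open the tote for the helper who will reach in: squeeze the main catch at the gate's left end (seen from the robot) and ease the gate out until the safety catch stops it ajar, squeeze the safety catch at the right end, and swing the gate down past its click. Finish while holding the gate wide open with the fingers, right down against its stop without letting go, since it springs back, and leave everything else on the table as it stands.

Things in the scene. Friction and masses are not known exactly. Their poses are not given: they have to be found in the camera images.
- tote: clear plastic tote with white frame, 260 deep (x) x 300 wide (y) mm, walls 150 mm high, does not move. Origin at the centre of its underside; its -x side faces the robot and is closed by the white gate. Front half empty, stock in the rear half. At both ends of the gate (y = +-144 mm) a white cheek, 62 mm high, stands 65 mm out in front of the tote.
- gate_hinge (a point): middle of the gate's hinge line, in the tote's axes: 126 mm in front of (-x) the tote's centre, 18 mm above the table; the hinge runs along the tote's y axis. Gate: white drop-down panel, 266 mm wide, 8 mm thick; its top rail (the last 27 mm) is 14 mm thick.
- gate (a joint): 0 = gate upright, closed; grows as its top swings out (tote's -x) and down; 1.52 rad = wide open, nearly level, at its stop. Latched it has 0.01 rad of play; off the main catch it springs to about 0.2, held by the safety catch; free of both it floats near 0.7. Ball click from 0.8 to 1.0 rad (about 5 N at the top edge); beyond, a spring pushes it up with 2 to 4 N, back to the click if let go.
- gate_top (a point): middle of the gate's top edge, 145 mm from the hinge line (163 mm above the table when closed); moves with the gate. z = from the hinge towards the top edge, y = along the hinge, x = towards the tote's inside when closed; 7 mm from here to either face of the top rail.
- main_catch_grip (a point): where to squeeze the main catch: 100 mm from the gate's middle towards +y, 168 mm from the hinge line, between two upright white tabs on the gate's top edge. Tabs 8 mm thick (y), 18 mm wide (x), 32 mm high, tops 9 mm above this point; 38 mm over both along y (84 to 122 mm from the gate's middle), 26 mm squeezed. Inner tab fixed, outer slides inward. Axes as gate_top.
- main_catch (a joint): travel of the main catch's sliding tab: 0 = out, its tongue 8 mm behind the strike on the tote's front post; 0.012 m = fully squeezed (about 10 N); free of the strike from 0.010 m on. It springs out when let go: keep it squeezed while easing the gate out at least 0.14 rad (25 mm at the tabs), then let go.
- safety_catch_grip (a point): where to squeeze the safety catch, at the gate's -y end: mirror image of the main catch (same sizes), known by the long slotted strike that stands 41 mm out in front of the hinge line. Axes as gate_top.
- safety_catch (a joint): travel of the safety catch's sliding tab, as main_catch: 0 = out, 0.012 m = fully squeezed; its long strike lets the gate swing to about 0.2 rad and stops it there; keep it squeezed until the gate is past 0.4 rad.
- headband: rigid grey plastic headband: arch in its x-z plane, 124 mm wide, 112 mm tall below the crown, band 14 mm wide (y), 6 to 8 mm thick, about 45 g. A white rose on the crown, 25 mm across, from 8 to 28 mm above the origin: grip that from above. Origin under the crown, where it rests on its support; z up. At the start it straddles the gate's top edge near the middle, one leg inside the tote.
- stand: wooden headband stand: base 270 x 90 x 14 mm, two posts at its ends and between them a wooden bar along its own x axis, 14 x 14 mm, top 165 mm above the table, 228 mm of it open. Stands left or right of the tote. Origin at the centre of its underside; does not move.
- bar_mid (a point): middle of the top face of the stand's bar; x along the bar, z up. The cat-ear headband hangs 60 to 85 mm from here towards -x; the +x half of the bar is free.
- pail: grey-green metal pail with lid, 160 mm across, 203 mm tall, standing on the other side of the tote from the stand; does not move.
- ear_headband: the headband with two cat ears that already hangs on the stand's bar, towards one end of it; same band as the rose headband, no rose; a bystander. Origin under the middle of its crown, on the bar
- glue_a: white glue bottle, 50 mm across, 138 mm tall, near the robot; a bystander
- glue_b: the other white glue bottle, same size, beside the tote; a bystander
- jar_a: glass jar with steel lid, 76 mm across, 114 mm tall, near the robot; a bystander
- paint_pot: white paint pot, 63 mm across, 74 mm tall, beside the tote; a bystander
- paper_plate: dark plate, 176 mm across, 18 mm high, on the left side of the table; a bystander
- tape_roll: roll of paper tape lying flat, 90 mm across, 24 mm high, on the right side of the table; a bystander
Not all that is in view belongs to the job. What is shaped like the headband but green or yellow is not meant.

How it is judged (in metres and radians):
On the way, in this order (a step that is already met when the one before it is completed fails the run):
1. the rose headband hangs on the stand's bar, let go of (x of headband in the frame of bar_mid between -0.105 and 0.105 m and y of headband in the frame of bar_mid between -0.022 and 0.022 m and z of headband in the frame of bar_mid between -0.006 and 0.014 m and angle between headband's own z axis and vertical below 0.35 rad and contact force between headband and the fingers below 0.1 N and contact force between headband and stand above 0.1 N), for 0.2 s.
2. main catch squeezed and the gate eased out until it is ajar on the safety catch (value of joint gate between 0.11 and 0.3 rad), for 0.1 s.
3. safety catch squeezed with the gate ajar (value of joint safety_catch above 0.008 m and value of joint gate between 0.05 and 0.6 rad), for 0.05 s.
4. gate swung down past its click (value of joint gate above 1.15 rad and contact force between the fingers and gate above 0.3 N), for 0.1 s.
At the end, for the whole second after the job is handed in: The gate is held wide open and still, beyond 1.38 rad (79 degrees), fingers pressing on it with over 0.8 N; the rose headband hangs let go of and at rest on the stand's bar: crown within 14 mm of its top, 22 mm of its middle line, 105 mm of its middle, tilted under 0.35 rad (all of step 1 and value of joint gate above 1.38 rad and contact force between the fingers and gate above 0.8 N and velocity of joint gate between -0.2 and 0.2 rad/s and linear speed of headband below 0.08 m/s); the arm keeps its last pose, push and grip.
It fails at once if another thing on the table is moved by more than 30 mm (distance of any of ear_headband, glue_a, glue_b, jar_a, paint_pot, paper_plate, tape_roll from where it was at the start of the episode above 0.03 m).
It also fails if it takes over 69 s, if anything falls off the work surface, if the arm or the gripper's body presses on something with over 40 N, if the wrist force passes 120 N, or if a joint passes its speed limit or range.

## Robot

A 6-joint arm with a two-finger parallel gripper is mounted at the origin on the work surface. World frame = base frame: x ahead of the robot, y to its left, z up, the work surface at z = 0. Lengths are in m, angles in degrees, forces in N, time in s.
With the tool pointing down it reaches from about 0.35 to 0.85 m from the base axis. Payload 8.1 kg.
Tool frame: the origin (TCP) lies midway between the tips of the shut fingers; the grasp point (between the pads) lies 19 mm behind it; z points along the fingers, y is the line along which they close (so a half turn about z gives the same grasp; the last joint's range is limited). The gripper opens to 85 mm and grips with 20 to 120 N. Pads are 22 mm wide; open, the fingers measure 114 mm over their backs; the gripper's body (76 mm by 85 mm) begins 54 mm behind the grasp point. The pads swing forward as they close: fully open they stand 13 mm farther back than shut.
Start: joints at [-82.242, 7.471, 85.268, -0, 87.261, -4.893], TCP at [0.131, -0.585, 0.231] pointing down, gripper open.
Joint ranges: [-169.43, 169.43], [-51.17, 129.36], [1.28, 143.12], [-76.62, 256.62], [0, 156.53], [-152.29, 152.29]. Speed limits (degrees/s): [136.94, 136.94, 159.86, 180, 180, 180].

## Interface

Orientations are given as [roll, pitch, yaw] about the fixed x, y, z axes, in that order (R = Rz(yaw) Ry(pitch) Rx(roll)).
In Python, from plant import bot, vision, job_done gives the robot as it stands.
- The arm moves only by the tool send_rows, never from a script. Its argument "plan" is a list of rows, each an object of numbers: "rx", "ry", "rz": the turn, a rotation vector about the tool's x, y, z each as a share of pi/2 rad, from -1 to 1; "tx", "ty", "tz": the shift along the tool's x, y, z each as a share of 0.75 m, from -1 to 1; "gripper": the opening, from -1 (shut) to 1 (fully open). A call has 1 to 20 rows; each row shifts and turns the commanded pose from where the row before left it, along the tool's axes as they then stand; what a row does not reach is not made up. A row lasts 1/8 s, in which the tool goes at most 62.5 mm and 10.7 degrees, less where a joint would pass 70% of its speed; a pose out of reach is approached as far as the arm can. A call with a number of a shift or a turn outside -1 to 1 is refused whole. A call with a gripper value outside its range is refused whole. The fingers move at their own pace and stop on an object; the grip force is fixed at half the most. Time passes only in rows, so rows that do not move let the fingers close. It gives the time, the measured TCP pose, the force, the opening and the grip force at its end, in the units of the state.
- bot.read_state(): the state, without advancing time (a new reading comes with each control period).
- vision.capture(name): name is "scene" or "side" or "wrist"; returns the picture (420x560x3 uint8, red, green, blue); there is no depth.
- vision.camera_model(name): a dict with "camera_matrix" (3x3 intrinsics, pixels), "k1" (the pictures are not rectified: a ray, as slopes to the right and down, at radius r is drawn at 1 + k1 r^2 times it, then the intrinsics apply), "cam_to_world" (4x4, takes a point from camera to world coordinates). Camera axes: x right, y up, looking along -z (the intrinsics and any distortion apply to the point x, -y, -z); pixel columns grow to the right and rows downward; lengths in m; the calibration is good to about 2 mm. A picture is of the moment at which its call begins: read the wrist's pose just before it. camera_model takes no time and is no camera call; for the wrist camera it gives the pose at the moment of the call.
- job_done(): hands the job in; it is judged then, once.
The state is a dict: "time_s": time; "qpos": joint angles; "qd": joint speeds; "joint_efforts": joint torques, N m; "ee_pos": TCP position; "eef_rot": TCP orientation; "contact_force": force on the tool from outside, world axes, zero at the start; "wrist_torque": the same for the moment, N m; "opening": finger opening in m; "grip_force": force on a finger pad.
Only numpy, scipy, OpenCV 4.12 (cv2) and the standard library are available. Lean on these libraries where they do the work, as an engineer would, in place of code of your own. Each camera call takes 0.05 s, during which the arm holds its last target. There are 200 camera calls.

## Working session

There is one attempt and no reset: what is moved stays moved. The work goes in short steps, Python scripts to look and compute and a tool call to move; the robot and the scene stay as the last step left them, time stands still between calls to the robot, and variables do not carry over. Pictures are saved under pics/ and viewed, at most 10 in all, crops included, and the job is handed in when it is done.

Besides the shell and the picture viewer there is one more tool, called after "Request:" by a JSON object that holds its "method" and its "body". send_rows: Moves the arm, as the interface text tells. Its arguments: {"type":"object","properties":{"plan":{"type":"array"}},"required":["plan"]}

```bash
mkdir -p pics; ls
cat > h.py <<'E'
import numpy as np, cv2
from plant import bot, vision, job_done
from scipy.spatial.transform import Rotation as R
def snap(n,f):
    m=vision.camera_model(n); im=vision.capture(n); cv2.imwrite(f'pics/{f}.png',im[:,:,::-1]); np.savez(f'pics/{f}.npz',K=m['camera_matrix'],k1=m['k1'],T=m['cam_to_world'],im=im); return im
def ray(f,u,v):
    d=np.load(f'pics/{f}.npz'); k=float(d['k1'])
    p=cv2.undistortPoints(np.array([[[u,v]]],float),d['K'],np.array([k,0,0,0,0.]))[0,0]
    T=d['T']; r=T[:3,:3]@np.array([p[0],-p[1],-1]); return T[:3,3],r/np.linalg.norm(r)
def onz(f,u,v,z):
    o,r=ray(f,u,v); return o+r*(z-o[2])/r[2]
def two(a,ua,b,ub):
    o1,r1=ray(a,*ua); o2,r2=ray(b,*ub)
    s=np.linalg.lstsq(np.c_[r1,-r2],o2-o1,rcond=None)[0]
    p,q=o1+s[0]*r1,o2+s[1]*r2
    return (p+q)/2,np.linalg.norm(p-q)
E
python3 - <<'E'
from h import *
a=snap('scene','sc0');b=snap('side','si0')
for n in('scene','side','wrist'):
    m=vision.camera_model(n);print(n,np.round(m['cam_to_world'],3).tolist(),np.round(m['camera_matrix'],1).tolist(),m['k1'])
print(bot.read_state())
cv2.imwrite('pics/sc0b.png',cv2.resize(a[:,:,::-1],(800,600),interpolation=2));cv2.imwrite('pics/si0b.png',cv2.resize(b[:,:,::-1],(800,600),interpolation=2))
E
```

```text
pics
scene [[-0.074, -0.656, 0.751, 1.617], [0.997, -0.045, 0.059, 0.08], [-0.004, 0.753, 0.658, 1.088], [0.0, 0.0, 0.0, 1.0]] [[408.5, 0.0, 278.1], [0.0, 408.5, 211.9], [0.0, 0.0, 1.0]] 0.006131050341054217
side [[0.989, 0.103, -0.105, 0.329], [-0.147, 0.696, -0.703, -1.07], [0.0, 0.711, 0.704, 1.215], [0.0, 0.0, 0.0, 1.0]] [[521.2, 0.0, 277.7], [0.0, 521.2, 210.9], [0.0, 0.0, 1.0]] -0.17896026998088627
wrist [[0.219, 0.941, 0.257, 0.196], [-0.976, 0.212, 0.056, -0.572], [-0.002, -0.263, 0.965, 0.371], [0.0, 0.0, 0.0, 1.0]] [[376.2, 0.0, 294.8], [0.0, 376.2, 221.9], [0.0, 0.0, 1.0]] -0.02260411084012256
{'time_s': 0.1, 'qpos': array([-8.22396929e+01,  7.51080749e+00,  8.53238316e+01, -1.02332794e-03,
        8.72619063e+01, -4.89282027e+00]), 'qd': array([-0.07057002, -0.06871265, -0.08364253,  0.04790539,  0.00136017,
       -0.06234985]), 'joint_efforts': array([ 3.81337413e-04, -5.70953143e+01, -5.01943982e+01, -4.23507063e-04,
        8.09473218e-03, -2.05615288e-05]), 'ee_pos': array([ 0.13137866, -0.58492508,  0.23034147]), 'eef_rot': array([-1.79903719e+02, -7.21619662e-03,  1.26531710e+01]), 'contact_force': array([0.37851309, 0.54525545, 0.09175093]), 'wrist_torque': array([ 0.04459375, -0.01485843,  0.02213962]), 'grip_force': 0.0, 'opening': 0.08573726223955225}
```

View pics/sc0b.png

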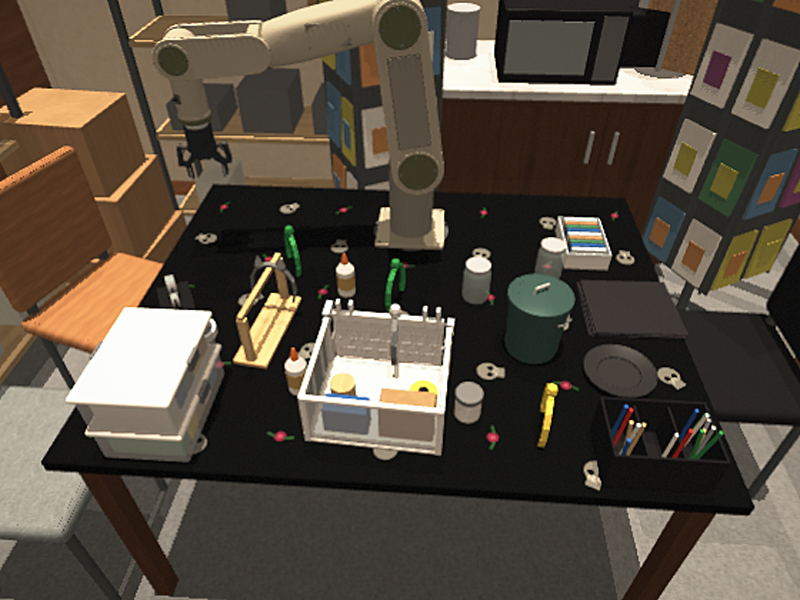

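View pics/si0b.png

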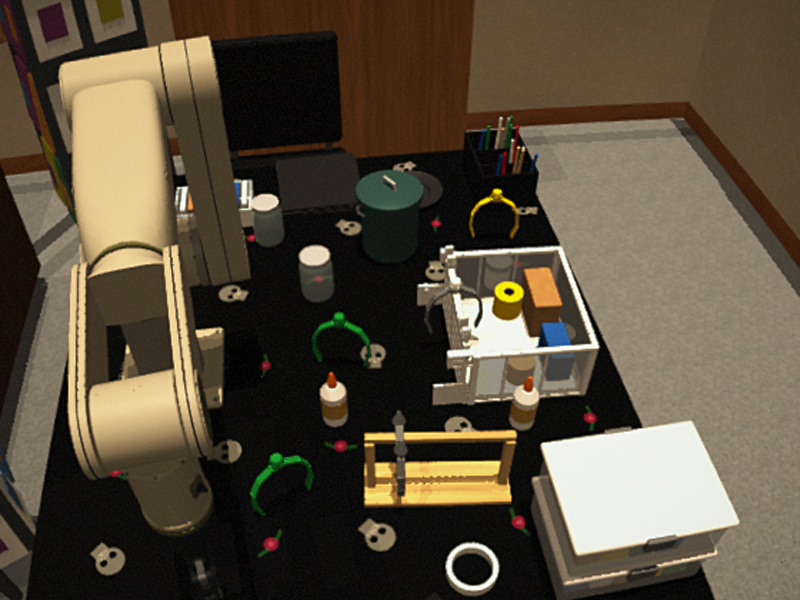

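The scene view shows the tote at around (380,380), the stand to the robot's right at (270,310), and the rose headband on the gate at (395,320). The side view shows the gate's catches at (450,257) and (460,362), the rose at about (455,288), and the stand bar from (365,437) to (515,437). The ears are near the robot-side end of the bar.

Run:
```python
import cv2,numpy as np
a=cv2.imread('pics/si0.png')[165:365,250:420];b=cv2.imread('pics/sc0.png')[170:325,155:325]
a=cv2.resize(a,None,fx=2.35,fy=2.35,interpolation=2)  #400x470
b=cv2.resize(b,None,fx=2.35,fy=2.35,interpolation=2)
c=np.zeros((470,800,3),np.uint8);c[:a.shape[0],:a.shape[1]]=a;c[:b.shape[0],400:400+b.shape[1]]=b
cv2.imwrite('pics/comp.png',c)
```

```text
(no output)
```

View pics/comp.png

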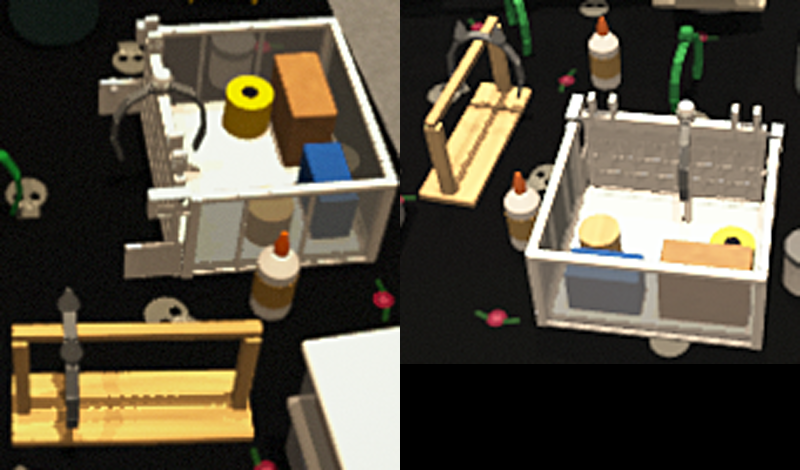

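The composite shows the bar in the side half from (12,326) to (262,326). In the scene half, the rose is at (686,107) and the tab tops are near (591,97), (613,98), (736,108) and (757,109). The tote's rear top corners are at (533,250) and (768,268).

```bash
cat >> h.py <<'E'
S=lambda x,y:(250+x/2.35,165+y/2.35)
C=lambda x,y:(155+(x-400)/2.35,170+y/2.35)
E
python3 - <<'E'
from h import *
np.set_printoptions(precision=4,suppress=True)
print('bar side', onz('si0',*S(12,328),.165),onz('si0',*S(262,326),.165))
print('bar scene', onz('sc0',*C(434,124),.165),onz('sc0',*C(492,20),.165))
print('base side front corners', onz('si0',*S(12,441),.014),onz('si0',*S(254,437),.014))
print('rose', two('si0',S(161,73),'sc0',C(686,107)))
for p in ((591,97),(613,98),(736,108),(757,109)): print('tab',onz('sc0',*C(*p),.195))
for p in ((533,250),(768,268),(571,108),(780,128)): print('corner',onz('sc0',*C(*p),.150))
for p in ((150,197),(392,186),(335,20)): print('corner side',onz('si0',*S(*p),.150))
print('ears', two('si0',S(68,292),'sc0',C(461,27)),two('si0',S(71,343),'sc0',C(515,33)))
E
```

```text
bar side [ 0.3828 -0.3341  0.165 ] [ 0.6404 -0.3709  0.165 ]
bar scene [ 0.6431 -0.3603  0.165 ] [ 0.3929 -0.3347  0.165 ]
base side front corners [ 0.3724 -0.3796  0.014 ] [ 0.6387 -0.4157  0.014 ]
rose (array([ 0.6072, -0.0031,  0.1884]), np.float64(0.0020347806757467397))
tab [ 0.6038 -0.1391  0.195 ]
tab [ 0.6037 -0.1077  0.195 ]
tab [0.613  0.0668 0.195 ]
tab [0.613  0.0962 0.195 ]
corner [ 0.8488 -0.1787  0.15  ]
corner [0.8567 0.1168 0.15  ]
corner [ 0.5792 -0.1758  0.15  ]
corner [0.6011 0.1307 0.15  ]
corner side [ 0.5625 -0.1652  0.15  ]
corner side [ 0.8484 -0.1919  0.15  ]
corner side [0.8713 0.1067 0.15  ]
ears (array([ 0.4522, -0.3487,  0.2103]), np.float64(0.03745102780141339)) (array([ 0.4278, -0.3159,  0.142 ]), np.float64(0.05987260651245746))
```

Request:
{"method": "send_rows", "body": {"plan": [{"tz":-0.067,"gripper":1},{"tz":-0.067,"gripper":1},{"tz":-0.067,"gripper":1},{"tz":-0.067,"gripper":1},{"tx":0.059,"ty":-0.034,"gripper":1},{"tx":0.059,"ty":-0.034,"gripper":1},{"tx":0.059,"ty":-0.034,"gripper":1},{"tx":0.059,"ty":-0.034,"gripper":1},{"tx":0.059,"ty":-0.034,"gripper":1},{"tx":0.059,"ty":-0.034,"gripper":1},{"tx":0.059,"ty":-0.034,"gripper":1},{"tx":0.059,"ty":-0.034,"gripper":1},{"tx":0.059,"ty":-0.034,"gripper":1},{"tx":0.059,"ty":-0.034,"gripper":1},{"tx":0.059,"ty":-0.034,"gripper":1},{"tx":0.059,"ty":-0.034,"gripper":1},{"rz":0.087,"gripper":1},{"rz":0.087,"gripper":1},{"gripper":1},{"gripper":1}]}}

```text
invalid input
```

Run:
```python
from h import *
print(bot.read_state())
im=snap('wrist','w1');cv2.imwrite('pics/w1b.png',cv2.resize(im[:,:,::-1],(800,600),interpolation=2))
```

```text
{'time_s': 0.1, 'qpos': array([-8.22396929e+01,  7.51080749e+00,  8.53238316e+01, -1.02332794e-03,
        8.72619063e+01, -4.89282027e+00]), 'qd': array([-0.07057002, -0.06871265, -0.08364253,  0.04790539,  0.00136017,
       -0.06234985]), 'joint_efforts': array([ 3.81337413e-04, -5.70953143e+01, -5.01943982e+01, -4.23507063e-04,
        8.09473218e-03, -2.05615288e-05]), 'ee_pos': array([ 0.13137866, -0.58492508,  0.23034147]), 'eef_rot': array([-1.79903719e+02, -7.21619662e-03,  1.26531710e+01]), 'contact_force': array([0.37851309, 0.54525545, 0.09175093]), 'wrist_torque': array([ 0.04459375, -0.01485843,  0.02213962]), 'grip_force': 0.0, 'opening': 0.08573726223955225}
```

View pics/w1b.png

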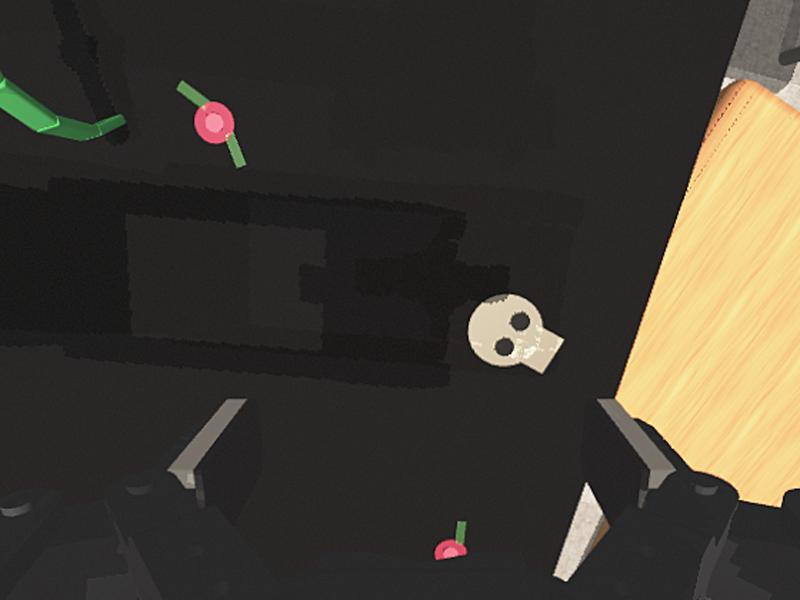

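The move was refused, probably because each row needs every key. This wrist picture is from the start pose and shows the fingers at the bottom (row ~450) and bare table.

Request:
{"method": "send_rows", "body": {"plan": [{"rx":0,"ry":0,"rz":0,"tx":0,"ty":0,"tz":-0.067,"gripper":1},{"rx":0,"ry":0,"rz":0,"tx":0,"ty":0,"tz":-0.067,"gripper":1},{"rx":0,"ry":0,"rz":0,"tx":0,"ty":0,"tz":-0.067,"gripper":1},{"rx":0,"ry":0,"rz":0,"tx":0,"ty":0,"tz":-0.067,"gripper":1},{"rx":0,"ry":0,"rz":0,"tx":0.059,"ty":-0.034,"tz":0,"gripper":1},{"rx":0,"ry":0,"rz":0,"tx":0.059,"ty":-0.034,"tz":0,"gripper":1},{"rx":0,"ry":0,"rz":0,"tx":0.059,"ty":-0.034,"tz":0,"gripper":1},{"rx":0,"ry":0,"rz":0,"tx":0.059,"ty":-0.034,"tz":0,"gripper":1},{"rx":0,"ry":0,"rz":0,"tx":0.059,"ty":-0.034,"tz":0,"gripper":1},{"rx":0,"ry":0,"rz":0,"tx":0.059,"ty":-0.034,"tz":0,"gripper":1},{"rx":0,"ry":0,"rz":0,"tx":0.059,"ty":-0.034,"tz":0,"gripper":1},{"rx":0,"ry":0,"rz":0,"tx":0.059,"ty":-0.034,"tz":0,"gripper":1},{"rx":0,"ry":0,"rz":0,"tx":0.059,"ty":-0.034,"tz":0,"gripper":1},{"rx":0,"ry":0,"rz":0,"tx":0.059,"ty":-0.034,"tz":0,"gripper":1},{"rx":0,"ry":0,"rz":0,"tx":0.059,"ty":-0.034,"tz":0,"gripper":1},{"rx":0,"ry":0,"rz":0,"tx":0.059,"ty":-0.034,"tz":0,"gripper":1},{"rx":0,"ry":0,"rz":0.087,"tx":0,"ty":0,"tz":0,"gripper":1},{"rx":0,"ry":0,"rz":0.087,"tx":0,"ty":0,"tz":0,"gripper":1},{"rx":0,"ry":0,"rz":0,"tx":0,"ty":0,"tz":0,"gripper":1},{"rx":0,"ry":0,"rz":0,"tx":0,"ty":0,"tz":0,"gripper":1}]}}

```text
time_s: 2.65
ee_pos: [0.5824, -0.1707, 0.4321]
eef_rot: [-180.0, 0.0, -2.9]
contact_force: [0.2, -0.5, -0.5]
opening: 0.0855
grip_force: 0.0
```

Run:
```python
from h import *
im=snap('wrist','w1');cv2.imwrite('pics/w1b.png',cv2.resize(im[:,:,::-1],(800,600),interpolation=2))
```

```text
(no output)
```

View pics/w1b.png

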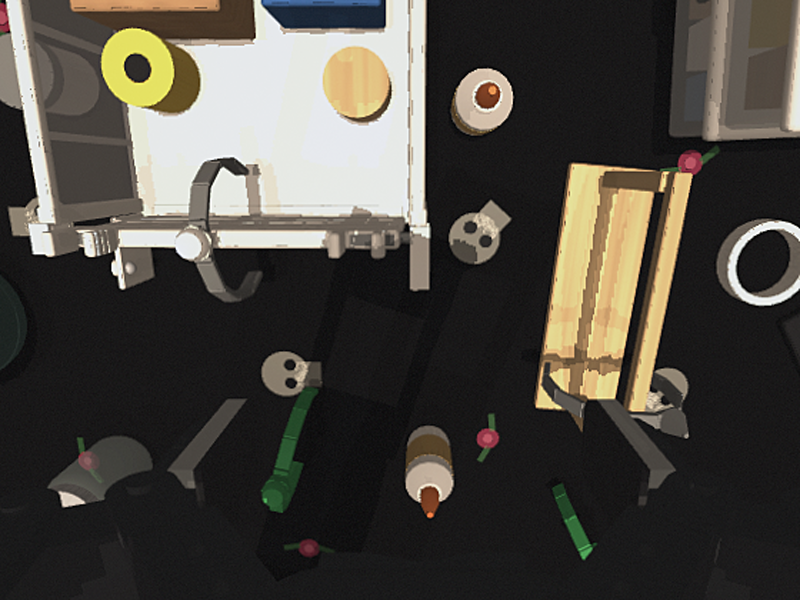

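The wrist view shows the rose at (193,243), the safety tabs at (334,243) and (379,243), and the main tabs near (95,243). The bar runs from about (682,172) down to (640,410).

Run:
```python
from h import *
np.set_printoptions(precision=4,suppress=True)
im=np.load('pics/w1.npz')['im']; k=.7
hsv=cv2.cvtColor(im,cv2.COLOR_RGB2HSV)
m=(hsv[...,1]>60)&(hsv[...,2]>100)&(hsv[...,0]>8)&(hsv[...,0]<30)
P=[]
for r in range(130,275,10):
    c=np.where(m[r,430:500])[0]+430
    # last run
    run=[c[-1]]
    for x in c[::-1][1:]:
        if run[-1]-x==1: run.append(x)
        else: break
    L=onz('w1',run[-1],r,.165);Rr=onz('w1',run[0]+1,r,.165)
    print(r,run[-1],run[0],L[:2],Rr[:2],np.linalg.norm(L-Rr)*1e3); P.append((L+Rr)/2)
print('far end',onz('w1',682*k,173*k,.165))
b=np.where((im.min(2)>190))
print('rose',onz('w1',193*k,243*k,.189))
for p in ((334,243),(379,243),(93,243),(108,243),(52,236)): print(p,onz('w1',p[0]*k,p[1]*k,.195))
for p in ((427,200),(40,222)): print('corner',p,onz('w1',p[0]*k,p[1]*k,.15))
c=im[135:205,0:310]; cv2.imwrite('pics/w1c.png',cv2.resize(c[:,:,::-1],None,fx=2.58,fy=2.58,interpolation=2))
```

```text
130 470 482 [ 0.6286 -0.3601] [ 0.628 -0.374] 13.933352256787732
140 469 480 [ 0.6182 -0.3597] [ 0.6176 -0.3727] 12.944137889964816
150 467 478 [ 0.6077 -0.3583] [ 0.6071 -0.3713] 13.027183469441791
160 464 477 [ 0.5972 -0.3557] [ 0.5965 -0.371 ] 15.297141433305747
170 462 475 [ 0.5864 -0.3543] [ 0.5857 -0.3697] 15.397750456422703
180 461 473 [ 0.5754 -0.3539] [ 0.5748 -0.3683] 14.394292455382812
190 459 471 [ 0.5644 -0.3524] [ 0.5637 -0.3669] 14.491339524336324
200 456 469 [ 0.5532 -0.3498] [ 0.5525 -0.3655] 15.711334577304246
210 455 467 [ 0.5418 -0.3494] [ 0.5411 -0.364 ] 14.691119234297199
220 453 464 [ 0.5303 -0.3478] [ 0.5296 -0.3615] 13.654839126103557
230 451 462 [ 0.5186 -0.3463] [ 0.5179 -0.36  ] 13.751628150841515
240 449 460 [ 0.5067 -0.3447] [ 0.506  -0.3585] 13.850337681794564
250 447 458 [ 0.4947 -0.3431] [ 0.4939 -0.357 ] 13.951019152756816
260 445 456 [ 0.4824 -0.3415] [ 0.4817 -0.3555] 14.053726173023382
270 443 454 [ 0.47   -0.3399] [ 0.4693 -0.354 ] 14.158514632900237
far end [ 0.6375 -0.3673  0.165 ]
rose [ 0.6064 -0.0091  0.189 ]
(334, 243) [ 0.602  -0.1113  0.195 ]
(379, 243) [ 0.6004 -0.143   0.195 ]
(93, 243) [0.6108 0.0599 0.195 ]
(108, 243) [0.6102 0.0491 0.195 ]
(52, 236) [0.6173 0.0884 0.195 ]
corner (427, 200) [ 0.6259 -0.1784  0.15  ]
corner (40, 222) [0.625  0.1269 0.15  ]
```

View pics/w1c.png

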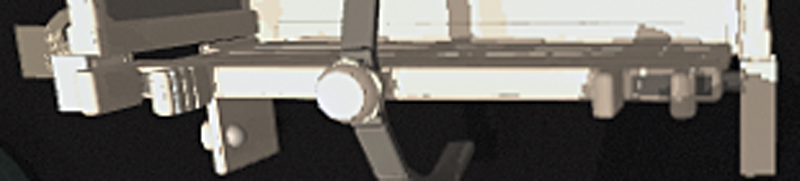

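Request:
{"method": "send_rows", "body": {"plan": [{"rx":0,"ry":0,"rz":0,"tx":0.02,"ty":-0.073,"tz":0,"gripper":1},{"rx":0,"ry":0,"rz":0,"tx":0,"ty":-0.073,"tz":0,"gripper":1},{"rx":0,"ry":0,"rz":0,"tx":0,"ty":-0.073,"tz":0,"gripper":1},{"rx":0,"ry":0,"rz":0,"tx":0,"ty":0,"tz":0.07,"gripper":1},{"rx":0,"ry":0,"rz":0,"tx":0,"ty":0,"tz":0.07,"gripper":1},{"rx":0,"ry":0,"rz":0,"tx":0,"ty":0,"tz":0.07,"gripper":1},{"rx":0,"ry":0,"rz":0,"tx":0,"ty":0,"tz":0,"gripper":1},{"rx":0,"ry":0,"rz":0,"tx":0,"ty":0,"tz":0,"gripper":1}]}}

```text
time_s: 3.7
ee_pos: [0.607, -0.0076, 0.2775]
eef_rot: [180.0, -0.2, -3.0]
contact_force: [0.8, 0.3, 0.7]
opening: 0.0855
grip_force: 0.0
```

Run:
```python
from h import *
np.set_printoptions(precision=4,suppress=True)
print(bot.read_state()['ee_pos'])
im=snap('wrist','w2');cv2.imwrite('pics/w2b.png',cv2.resize(im[:,:,::-1],(800,600),interpolation=2))
```

```text
[ 0.607  -0.0076  0.2775]
```

View pics/w2b.png

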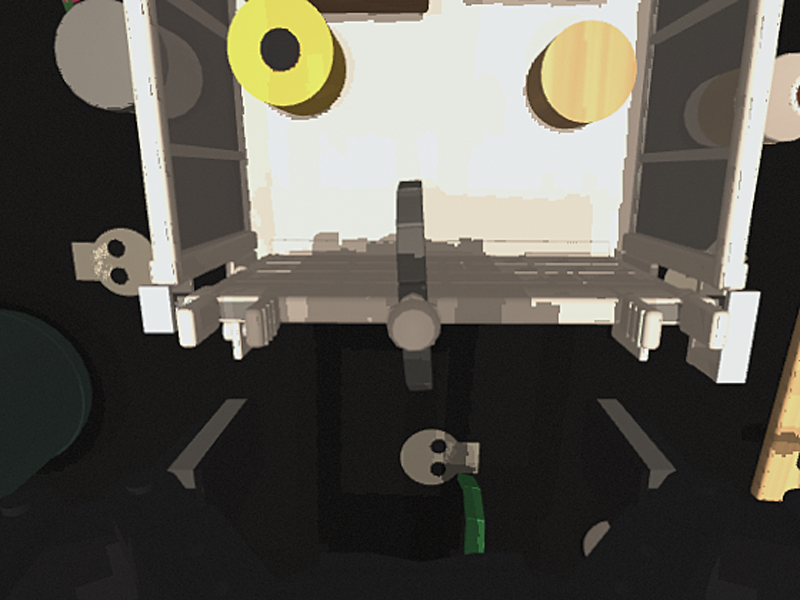

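From above, the rose is at (413,329). The main tabs are at (190,320) and (258,320), and the safety tabs at (650,328) and (708,325). The strikes are at (158,310) and (737,335).

Run:
```python
from h import *
np.set_printoptions(precision=4,suppress=True)
k=.7
for n,p,z in (('rose',(413,329),.183),('m out',(188,325),.195),('m in',(260,323),.195),('s in',(650,331),.195),('s out',(708,328),.195),('railL near',(285,323),.163),('railR near',(612,323),.163),('railL far',(285,297),.163),('railR far',(612,297),.163),('strike M L',(140,310),.16),('strike M R',(173,310),.16),('strike S L',(718,340),.16),('S R',(758,340),.16)):
    print(n,onz('w2',p[0]*k,p[1]*k,z))
```

```text
rose [ 0.6033 -0.0048  0.183 ]
m out [0.6137 0.0925 0.195 ]
m in [0.6129 0.0609 0.195 ]
s in [ 0.6006 -0.1084  0.195 ]
s out [ 0.6006 -0.1338  0.195 ]
railL near [0.6038 0.0589 0.163 ]
railR near [ 0.5954 -0.1029  0.163 ]
railL far [0.6169 0.0574 0.163 ]
railR far [ 0.6087 -0.1024  0.163 ]
strike M L [0.6135 0.1317 0.16  ]
strike M R [0.6126 0.1151 0.16  ]
strike S L [ 0.5827 -0.1586  0.16  ]
S R [ 0.5816 -0.1792  0.16  ]
```

Request:
{"method": "send_rows", "body": {"plan": [{"rx":0,"ry":0,"rz":0,"tx":-0.004,"ty":-0.003,"tz":0.049,"gripper":1},{"rx":0,"ry":0,"rz":0,"tx":0,"ty":0,"tz":0.049,"gripper":1},{"rx":0,"ry":0,"rz":0,"tx":0,"ty":0,"tz":0.048,"gripper":1},{"rx":0,"ry":0,"rz":0,"tx":0,"ty":0,"tz":0,"gripper":1},{"rx":0,"ry":0,"rz":0,"tx":0,"ty":0,"tz":0,"gripper":-1},{"rx":0,"ry":0,"rz":0,"tx":0,"ty":0,"tz":0,"gripper":-1},{"rx":0,"ry":0,"rz":0,"tx":0,"ty":0,"tz":0,"gripper":-1},{"rx":0,"ry":0,"rz":0,"tx":0,"ty":0,"tz":0,"gripper":-1},{"rx":0,"ry":0,"rz":0,"tx":0,"ty":0,"tz":0,"gripper":-1},{"rx":0,"ry":0,"rz":0,"tx":0,"ty":0,"tz":0,"gripper":-1}]}}

```text
time_s: 5.0
ee_pos: [0.6041, -0.0049, 0.1669]
eef_rot: [180.0, -0.1, -3.0]
contact_force: [-0.8, -0.1, 6.1]
opening: 0.0231
grip_force: 58.5
```

Request:
{"method": "send_rows", "body": {"plan": [{"rx":0,"ry":0,"rz":0,"tx":0,"ty":0,"tz":-0.03,"gripper":-1},{"rx":0,"ry":0,"rz":0,"tx":0,"ty":0,"tz":-0.06,"gripper":-1},{"rx":0,"ry":0,"rz":0,"tx":0,"ty":0,"tz":-0.06,"gripper":-1},{"rx":0,"ry":0,"rz":0,"tx":0,"ty":0,"tz":-0.06,"gripper":-1},{"rx":0,"ry":0,"rz":0,"tx":0,"ty":0,"tz":-0.06,"gripper":-1},{"rx":0,"ry":0,"rz":0,"tx":-0.005,"ty":0.045,"tz":0,"gripper":-1},{"rx":0,"ry":0,"rz":0,"tx":-0.01,"ty":0.07,"tz":0,"gripper":-1},{"rx":0,"ry":0,"rz":0,"tx":-0.01,"ty":0.07,"tz":0,"gripper":-1},{"rx":0,"ry":0,"rz":0,"tx":-0.01,"ty":0.07,"tz":0,"gripper":-1},{"rx":0,"ry":0,"rz":0,"tx":-0.01,"ty":0.07,"tz":0,"gripper":-1},{"rx":0,"ry":0,"rz":0,"tx":0,"ty":0.07,"tz":0,"gripper":-1},{"rx":0,"ry":0,"rz":0,"tx":0,"ty":0.05,"tz":0,"gripper":-1},{"rx":0,"ry":0,"rz":0,"tx":0,"ty":0.028,"tz":0,"gripper":-1},{"rx":0,"ry":0,"rz":-0.08,"tx":0,"ty":0,"tz":0,"gripper":-1},{"rx":0,"ry":0,"rz":-0.11,"tx":0,"ty":0,"tz":0,"gripper":-1},{"rx":0,"ry":0,"rz":-0.11,"tx":0,"ty":0,"tz":0,"gripper":-1},{"rx":0,"ry":0,"rz":-0.11,"tx":0,"ty":0,"tz":0,"gripper":-1},{"rx":0,"ry":0,"rz":-0.11,"tx":0,"ty":0,"tz":0,"gripper":-1},{"rx":0,"ry":0,"rz":-0.11,"tx":0,"ty":0,"tz":0,"gripper":-1},{"rx":0,"ry":0,"rz":-0.11,"tx":0,"ty":0,"tz":0,"gripper":-1}]}}

```text
time_s: 7.5
ee_pos: [0.5513, -0.3565, 0.3679]
eef_rot: [-180.0, -0.0, 64.0]
contact_force: [0.4, -0.8, -0.8]
opening: 0.0231
grip_force: 58.8
```

Request:
{"method": "send_rows", "body": {"plan": [{"rx":0,"ry":0,"rz":-0.11,"tx":0,"ty":0,"tz":0,"gripper":-1},{"rx":0,"ry":0,"rz":-0.1,"tx":0,"ty":0,"tz":0,"gripper":-1},{"rx":0,"ry":0,"rz":0,"tx":0,"ty":0,"tz":0,"gripper":-1},{"rx":0,"ry":0,"rz":0,"tx":0,"ty":0,"tz":0,"gripper":-1}]}}

```text
time_s: 8.0
ee_pos: [0.5512, -0.357, 0.3679]
eef_rot: [180.0, -0.0, 82.3]
contact_force: [-0.7, -0.2, -0.3]
opening: 0.0228
grip_force: 58.8
```

Run:
```python
from h import *
np.set_printoptions(precision=4,suppress=True)
s=bot.read_state();print(s['ee_pos'],s['eef_rot'],s['opening'])
a=snap('side','si2')[60:360,200:420];b=snap('wrist','w3')
a=cv2.resize(a[:,:,::-1],(352,480),interpolation=2);b=cv2.resize(b[:,:,::-1],(440,330),interpolation=2)
c=np.zeros((480,792,3),np.uint8);c[:,:352]=a;c[:330,352:]=b;cv2.imwrite('pics/c3.png',c)
```

```text
[ 0.5512 -0.357   0.3679] [179.9939  -0.005   82.324 ] 0.022767650562065533
```

View pics/c3.png

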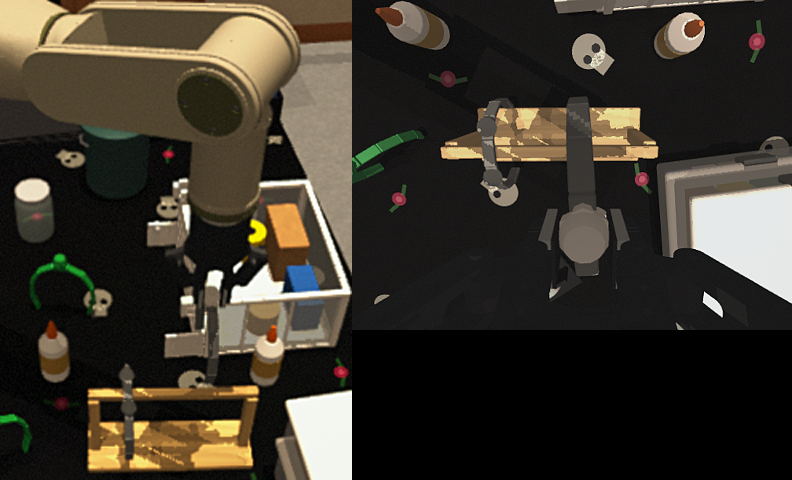

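The side view shows the headband held upright above the bar. In the wrist half, the bar runs from (442,153) to (658,153) in line with the tool, and the ear headband is at x≈490.

Run:
```python
from h import *
q=440/560
for p in ((442,153),(658,153),(442,146),(657,146)): print(onz('w3',(p[0]-352)/q,p[1]/q,.165))
```

```text
[ 0.3834818  -0.33681074  0.165     ]
[ 0.63770011 -0.37097631  0.165     ]
[ 0.38564031 -0.3286159   0.165     ]
[ 0.63709719 -0.36243945  0.165     ]
```

Request:
{"method": "send_rows", "body": {"plan": [{"rx":0,"ry":0,"rz":0,"tx":0,"ty":0,"tz":0.05,"gripper":-1},{"rx":0,"ry":0,"rz":0,"tx":0,"ty":0,"tz":0.05,"gripper":-1},{"rx":0,"ry":0,"rz":0,"tx":0,"ty":0,"tz":0.05,"gripper":-1},{"rx":0,"ry":0,"rz":0,"tx":0,"ty":0,"tz":0.05,"gripper":-1},{"rx":0,"ry":0,"rz":0,"tx":0,"ty":0,"tz":0.04,"gripper":-1},{"rx":0,"ry":0,"rz":0,"tx":0,"ty":0,"tz":0.02,"gripper":-1},{"rx":0,"ry":0,"rz":0,"tx":0,"ty":0,"tz":0,"gripper":-1},{"rx":0,"ry":0,"rz":0,"tx":0,"ty":0,"tz":0,"gripper":-1}]}}

```text
time_s: 9.1
ee_pos: [0.5517, -0.358, 0.1747]
eef_rot: [179.9, 0.1, 82.5]
contact_force: [-0.0, -0.6, -0.4]
opening: 0.0228
grip_force: 58.9
```

Request:
{"method": "send_rows", "body": {"plan": [{"rx":0,"ry":0,"rz":0,"tx":0,"ty":0,"tz":0.004,"gripper":-1},{"rx":0,"ry":0,"rz":0,"tx":0,"ty":0,"tz":0,"gripper":-1},{"rx":0,"ry":0,"rz":0,"tx":0,"ty":0,"tz":0,"gripper":-0.2},{"rx":0,"ry":0,"rz":0,"tx":0,"ty":0,"tz":0,"gripper":0.3},{"rx":0,"ry":0,"rz":0,"tx":0,"ty":0,"tz":0,"gripper":0.6},{"rx":0,"ry":0,"rz":0,"tx":0,"ty":0,"tz":0,"gripper":0.6},{"rx":0,"ry":0,"rz":0,"tx":0,"ty":0,"tz":0,"gripper":0.6},{"rx":0,"ry":0,"rz":0,"tx":0,"ty":0,"tz":-0.02,"gripper":0.6},{"rx":0,"ry":0,"rz":0,"tx":0,"ty":0,"tz":-0.05,"gripper":0.6},{"rx":0,"ry":0,"rz":0,"tx":0,"ty":0,"tz":-0.06,"gripper":0.6},{"rx":0,"ry":0,"rz":0,"tx":0,"ty":0,"tz":-0.06,"gripper":0.6},{"rx":0,"ry":0,"rz":0,"tx":0,"ty":0,"tz":0,"gripper":0.6}]}}

```text
time_s: 10.6
ee_pos: [0.5526, -0.3587, 0.3198]
eef_rot: [179.5, 0.3, 82.5]
contact_force: [-0.3, 0.7, 0.1]
opening: 0.0686
grip_force: 0.0
```

Run:
```python
from h import *
np.set_printoptions(precision=4,suppress=True)
s=bot.read_state();print(s['ee_pos'],s['eef_rot'],s['opening'])
a=snap('side','si4')[60:360,200:420];b=snap('wrist','w4')
a=cv2.resize(a[:,:,::-1],(352,480),interpolation=2);b=cv2.resize(b[:,:,::-1],(440,330),interpolation=2)
c=np.zeros((480,792,3),np.uint8);c[:,:352]=a;c[:330,352:]=b;cv2.imwrite('pics/c4.png',c)
```

```text
[ 0.5526 -0.3587  0.3198] [179.4735   0.3034  82.4916] 0.06856147529414294
```

View pics/c4.png

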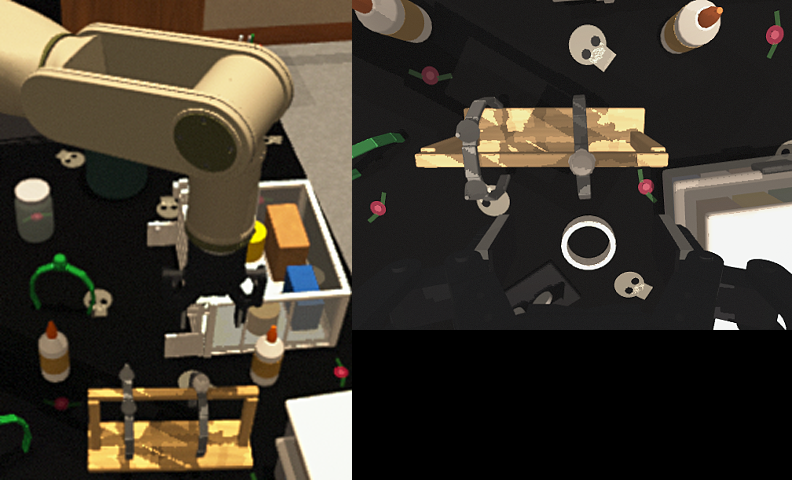

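The rose headband hangs on the bar at side (200,385) and wrist (581,162), clear of the ear headband. Next is the main catch.

Request:
{"method": "send_rows", "body": {"plan": [{"rx":0,"ry":0,"rz":0.1,"tx":0,"ty":0,"tz":-0.02,"gripper":0.32},{"rx":0,"ry":0,"rz":0.11,"tx":0,"ty":0,"tz":0,"gripper":0.32},{"rx":0,"ry":0,"rz":0.11,"tx":0,"ty":0,"tz":0,"gripper":0.32},{"rx":0,"ry":0,"rz":0.11,"tx":0,"ty":0,"tz":0,"gripper":0.32},{"rx":0,"ry":0,"rz":0.11,"tx":0,"ty":0,"tz":0,"gripper":0.32},{"rx":0,"ry":0,"rz":0.11,"tx":0,"ty":0,"tz":0,"gripper":0.32},{"rx":0,"ry":0,"rz":0.11,"tx":0,"ty":0,"tz":0,"gripper":0.32},{"rx":0,"ry":0,"rz":0.11,"tx":0,"ty":0,"tz":0,"gripper":0.32},{"rx":0,"ry":0,"rz":0.08,"tx":0,"ty":0,"tz":0,"gripper":0.32},{"rx":0,"ry":0,"rz":0,"tx":0.006,"ty":-0.07,"tz":0,"gripper":0.32},{"rx":0,"ry":0,"rz":0,"tx":0.006,"ty":-0.07,"tz":0,"gripper":0.32},{"rx":0,"ry":0,"rz":0,"tx":0.006,"ty":-0.07,"tz":0,"gripper":0.32},{"rx":0,"ry":0,"rz":0,"tx":0.006,"ty":-0.07,"tz":0,"gripper":0.32},{"rx":0,"ry":0,"rz":0,"tx":0.006,"ty":-0.07,"tz":0,"gripper":0.32},{"rx":0,"ry":0,"rz":0,"tx":0.006,"ty":-0.07,"tz":0,"gripper":0.32},{"rx":0,"ry":0,"rz":0,"tx":0.006,"ty":-0.07,"tz":0,"gripper":0.32},{"rx":0,"ry":0,"rz":0,"tx":0.005,"ty":-0.06,"tz":0,"gripper":0.32},{"rx":0,"ry":0,"rz":0,"tx":0,"ty":-0.033,"tz":0,"gripper":0.32},{"rx":0,"ry":0,"rz":0,"tx":0,"ty":0,"tz":0,"gripper":0.32},{"rx":0,"ry":0,"rz":0,"tx":0,"ty":0,"tz":0,"gripper":0.32}]}}

```text
time_s: 13.2
ee_pos: [0.6087, 0.0767, 0.3263]
eef_rot: [180.0, 0.1, -3.0]
contact_force: [0.0, -1.1, 0.0]
opening: 0.0564
grip_force: 0.0
```

Run:
```python
from h import *
np.set_printoptions(precision=4,suppress=True)
s=bot.read_state();print(s['ee_pos'],s['eef_rot'],s['opening'])
im=snap('wrist','w5');b=snap('side','si5')
cv2.imwrite('pics/w5b.png',cv2.resize(im[180:420,:,::-1],(800,343),interpolation=2))
```

```text
[0.6087 0.0767 0.3263] [179.9641   0.0961  -3.016 ] 0.05644808412719157
```

Request:
{"method": "send_rows", "body": {"plan": [{"rx":0,"ry":0,"rz":0,"tx":0.003,"ty":0,"tz":0.06,"gripper":0.32},{"rx":0,"ry":0,"rz":0,"tx":0,"ty":0,"tz":0.06,"gripper":0.32},{"rx":0,"ry":0,"rz":0,"tx":0,"ty":0,"tz":0.04,"gripper":0.32},{"rx":0,"ry":0,"rz":0,"tx":0,"ty":0,"tz":0.0,"gripper":0.32},{"rx":0,"ry":0,"rz":0,"tx":0,"ty":0,"tz":0.015,"gripper":0.32},{"rx":0,"ry":0,"rz":0,"tx":0,"ty":0,"tz":0.015,"gripper":0.32},{"rx":0,"ry":0,"rz":0,"tx":0,"ty":0,"tz":0.015,"gripper":0.32},{"rx":0,"ry":0,"rz":0,"tx":0,"ty":0,"tz":0,"gripper":0.32},{"rx":0,"ry":0,"rz":0,"tx":0,"ty":0,"tz":0,"gripper":0.32}]}}

```text
time_s: 14.42
ee_pos: [0.6115, 0.0773, 0.1738]
eef_rot: [-180.0, -0.0, -3.0]
contact_force: [1.0, -0.3, 1.5]
opening: 0.0565
grip_force: 0.0
```

Request:
{"method": "send_rows", "body": {"plan": [{"rx":0,"ry":0,"rz":0,"tx":0,"ty":0,"tz":0.004,"gripper":0.0},{"rx":0,"ry":0,"rz":0,"tx":0,"ty":0,"tz":0,"gripper":-0.3},{"rx":0,"ry":0,"rz":0,"tx":0,"ty":0,"tz":0,"gripper":-1},{"rx":0,"ry":0,"rz":0,"tx":0,"ty":0,"tz":0,"gripper":-1},{"rx":0,"ry":0,"rz":0,"tx":0,"ty":0,"tz":0,"gripper":-1},{"rx":0,"ry":0,"rz":0,"tx":0,"ty":0,"tz":0,"gripper":-1},{"rx":0,"ry":0,"rz":0,"tx":0,"ty":0,"tz":0,"gripper":-1}]}}

```text
time_s: 15.3
ee_pos: [0.6121, 0.0748, 0.1722]
eef_rot: [179.8, -0.1, -3.1]
contact_force: [-2.0, -10.3, 8.2]
opening: 0.0231
grip_force: 59.7
```

Request:
{"method": "send_rows", "body": {"plan": [{"rx":0,"ry":0.019,"rz":0,"tx":-0.006,"ty":0.002,"tz":0,"gripper":-1},{"rx":0,"ry":0.019,"rz":0,"tx":-0.006,"ty":0,"tz":0,"gripper":-1},{"rx":0,"ry":0.019,"rz":0,"tx":-0.006,"ty":0,"tz":0,"gripper":-1},{"rx":0,"ry":0.019,"rz":0,"tx":-0.006,"ty":0,"tz":0,"gripper":-1},{"rx":0,"ry":0.019,"rz":0,"tx":-0.006,"ty":0,"tz":0,"gripper":-1},{"rx":0,"ry":0.019,"rz":0,"tx":-0.006,"ty":0,"tz":0,"gripper":-1},{"rx":0,"ry":0,"rz":0,"tx":0,"ty":0,"tz":0,"gripper":-1},{"rx":0,"ry":0,"rz":0,"tx":0,"ty":0,"tz":0,"gripper":-1}]}}

```text
time_s: 16.3
ee_pos: [0.5847, 0.0763, 0.1695]
eef_rot: [180.0, -10.3, -3.0]
contact_force: [-2.0, -4.4, 3.6]
opening: 0.0231
grip_force: 58.9
```

Request:
{"method": "send_rows", "body": {"plan": [{"rx":0,"ry":0,"rz":0,"tx":0,"ty":0,"tz":0,"gripper":-0.2},{"rx":0,"ry":0,"rz":0,"tx":0,"ty":0,"tz":0,"gripper":0.1},{"rx":0,"ry":0,"rz":0,"tx":0,"ty":0,"tz":0,"gripper":0.32},{"rx":0,"ry":0.012,"rz":0,"tx":-0.004,"ty":0,"tz":0,"gripper":0.32},{"rx":0,"ry":0,"rz":0,"tx":0,"ty":0,"tz":-0.03,"gripper":0.32},{"rx":0,"ry":0,"rz":0,"tx":0,"ty":0,"tz":-0.05,"gripper":0.32},{"rx":0,"ry":0,"rz":0,"tx":0,"ty":0.05,"tz":0,"gripper":0.32},{"rx":0,"ry":0,"rz":0,"tx":0,"ty":0.06,"tz":0,"gripper":0.32},{"rx":0,"ry":0,"rz":0,"tx":0,"ty":0.06,"tz":0,"gripper":0.32},{"rx":0,"ry":0,"rz":0,"tx":0,"ty":0.06,"tz":0,"gripper":0.32},{"rx":0,"ry":0,"rz":0,"tx":0,"ty":0.031,"tz":0,"gripper":0.32},{"rx":0,"ry":0,"rz":0,"tx":0,"ty":0,"tz":0,"gripper":0.32},{"rx":0,"ry":0,"rz":0,"tx":0,"ty":0,"tz":0,"gripper":0.32}]}}

```text
time_s: 17.92
ee_pos: [0.5593, -0.1171, 0.2269]
eef_rot: [-180.0, -11.4, -3.0]
contact_force: [0.6, 0.7, 0.4]
opening: 0.0562
grip_force: 0.0
```

Run:
```python
from h import *
np.set_printoptions(precision=4,suppress=True)
s=bot.read_state();print(s['ee_pos'],s['eef_rot'],s['opening'])
im=snap('wrist','w6');b=snap('side','si6')[140:300,260:400]
c=np.zeros((600,800,3),np.uint8);c[:,:]=0
c[:345,:460]=cv2.resize(im[:,:,::-1],(460,345),interpolation=2)
c[:385,465:800]=cv2.resize(b[:,:,::-1],(335,385),interpolation=2)
cv2.imwrite('pics/c6.png',c[:400])
```

```text
[ 0.5593 -0.1171  0.2269] [-179.9941  -11.3607   -3.023 ] 0.05621670944537825
```

View pics/c6.png

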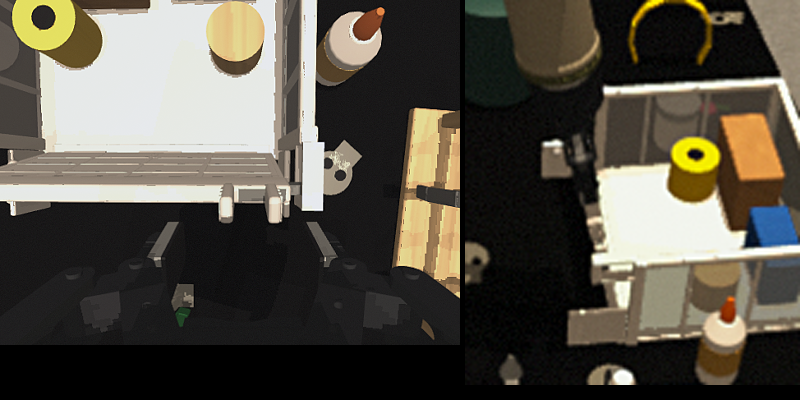

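The gate stands ajar. The safety tabs, at (226,205) and (273,205), lie between the fingers at 163 and 325. I will lower onto them and squeeze.

Request:
{"method": "send_rows", "body": {"plan": [{"rx":0,"ry":0,"rz":0,"tx":0,"ty":0,"tz":0.04,"gripper":0.32},{"rx":0,"ry":0,"rz":0,"tx":0,"ty":0,"tz":0.02,"gripper":0.32},{"rx":0,"ry":0,"rz":0,"tx":0,"ty":0,"tz":0.02,"gripper":0.32},{"rx":0,"ry":0,"rz":0,"tx":0,"ty":0,"tz":0,"gripper":0.32},{"rx":0,"ry":0,"rz":0,"tx":0,"ty":0,"tz":0,"gripper":0.32}]}}

```text
time_s: 18.65
ee_pos: [0.5715, -0.1182, 0.1687]
eef_rot: [180.0, -11.4, -3.0]
contact_force: [0.0, 0.4, -0.1]
opening: 0.0563
grip_force: 0.0
```

Request:
{"method": "send_rows", "body": {"plan": [{"rx":0,"ry":0,"rz":0,"tx":0,"ty":0,"tz":0,"gripper":0.0},{"rx":0,"ry":0,"rz":0,"tx":0,"ty":0,"tz":0,"gripper":-0.3},{"rx":0,"ry":0,"rz":0,"tx":0,"ty":0,"tz":0,"gripper":-1},{"rx":0,"ry":0,"rz":0,"tx":0,"ty":0,"tz":0,"gripper":-1},{"rx":0,"ry":0,"rz":0,"tx":0,"ty":0,"tz":0,"gripper":-1},{"rx":0,"ry":0,"rz":0,"tx":0,"ty":0,"tz":0,"gripper":-1},{"rx":0,"ry":0,"rz":0,"tx":0,"ty":0,"tz":0,"gripper":-1}]}}

```text
time_s: 19.52
ee_pos: [0.5725, -0.1166, 0.1707]
eef_rot: [-179.9, -11.5, -3.0]
contact_force: [-1.7, 10.9, 9.6]
opening: 0.0232
grip_force: 59.5
```

Request:
{"method": "send_rows", "body": {"plan": [{"rx":0,"ry":0.0255,"rz":0,"tx":-0.0082,"ty":-0.002,"tz":0,"gripper":-1},{"rx":0,"ry":0.0255,"rz":0,"tx":-0.0082,"ty":0,"tz":0,"gripper":-1},{"rx":0,"ry":0.0255,"rz":0,"tx":-0.0082,"ty":0,"tz":0,"gripper":-1},{"rx":0,"ry":0.0255,"rz":0,"tx":-0.0082,"ty":0,"tz":0,"gripper":-1},{"rx":0,"ry":0.0255,"rz":0,"tx":-0.0082,"ty":0,"tz":0,"gripper":-1},{"rx":0,"ry":0.0255,"rz":0,"tx":-0.0082,"ty":0,"tz":0.001,"gripper":-1},{"rx":0,"ry":0.0255,"rz":0,"tx":-0.0082,"ty":0,"tz":0,"gripper":-1},{"rx":0,"ry":0.0255,"rz":0,"tx":-0.0082,"ty":0,"tz":0,"gripper":-1},{"rx":0,"ry":0.0255,"rz":0,"tx":-0.0082,"ty":0,"tz":0,"gripper":-1},{"rx":0,"ry":0.0255,"rz":0,"tx":-0.0082,"ty":0,"tz":0.001,"gripper":-1},{"rx":0,"ry":0.0255,"rz":0,"tx":-0.0082,"ty":0,"tz":0,"gripper":-1},{"rx":0,"ry":0,"rz":0,"tx":0,"ty":0,"tz":0,"gripper":-1},{"rx":0,"ry":0,"rz":0,"tx":0,"ty":0,"tz":0,"gripper":-1}]}}

```text
time_s: 21.15
ee_pos: [0.5113, -0.1129, 0.1437]
eef_rot: [-180.0, -36.8, -3.0]
contact_force: [-14.2, 11.0, 17.4]
opening: 0.0231
grip_force: 58.8
```

Request:
{"method": "send_rows", "body": {"plan": [{"rx":0,"ry":0,"rz":0,"tx":0,"ty":0,"tz":0,"gripper":-0.2},{"rx":0,"ry":0,"rz":0,"tx":0,"ty":0,"tz":0,"gripper":0.1},{"rx":0,"ry":0,"rz":0,"tx":0,"ty":0,"tz":0,"gripper":0.32},{"rx":0,"ry":0,"rz":0,"tx":0,"ty":0,"tz":0,"gripper":0.32},{"rx":0,"ry":0,"rz":0,"tx":0,"ty":0,"tz":-0.03,"gripper":0.32},{"rx":0,"ry":0,"rz":0,"tx":0,"ty":0,"tz":-0.05,"gripper":0.32},{"rx":0,"ry":0,"rz":0,"tx":0,"ty":0,"tz":-0.03,"gripper":0.32},{"rx":0,"ry":-0.102,"rz":0,"tx":0,"ty":0,"tz":0,"gripper":-1},{"rx":0,"ry":-0.102,"rz":0,"tx":0,"ty":0,"tz":0,"gripper":-1},{"rx":0,"ry":-0.102,"rz":0,"tx":0,"ty":0,"tz":0,"gripper":-1},{"rx":0,"ry":-0.102,"rz":0,"tx":0,"ty":0,"tz":0,"gripper":-1},{"rx":0,"ry":0,"rz":0,"tx":0,"ty":0,"tz":-0.05,"gripper":-1},{"rx":0,"ry":0,"rz":0,"tx":0,"ty":0,"tz":0,"gripper":-1},{"rx":0,"ry":0,"rz":0,"tx":0,"ty":0,"tz":0,"gripper":-1}]}}

```text
time_s: 22.9
ee_pos: [0.4679, -0.1135, 0.2436]
eef_rot: [-179.9, 0.4, -2.9]
contact_force: [-0.1, -0.5, -0.9]
opening: -0.0001
grip_force: 0.0
```

Request:
{"method": "send_rows", "body": {"plan": [{"rx":0,"ry":0,"rz":0,"tx":0.045,"ty":-0.044,"tz":0,"gripper":-1},{"rx":0,"ry":0,"rz":0,"tx":0.045,"ty":-0.044,"tz":0,"gripper":-1},{"rx":0,"ry":0,"rz":0,"tx":0.046,"ty":-0.044,"tz":0,"gripper":-1},{"rx":0,"ry":0,"rz":0,"tx":0,"ty":0,"tz":0.03,"gripper":-1},{"rx":0,"ry":0,"rz":0,"tx":0,"ty":0,"tz":0.04,"gripper":-1},{"rx":0,"ry":0,"rz":0,"tx":0,"ty":0,"tz":0.04,"gripper":-1},{"rx":0,"ry":0,"rz":0,"tx":0,"ty":0,"tz":0.04,"gripper":-1},{"rx":0,"ry":0,"rz":0,"tx":0,"ty":0,"tz":0,"gripper":-1},{"rx":0,"ry":0,"rz":0,"tx":0,"ty":0,"tz":0,"gripper":-1}]}}

```text
time_s: 24.02
ee_pos: [0.5743, -0.0198, 0.1319]
eef_rot: [-179.9, 0.3, -2.9]
contact_force: [0.2, 0.5, -0.3]
opening: -0.0003
grip_force: 0.0
```

Request:
{"method": "send_rows", "body": {"plan": [{"rx":0,"ry":0,"rz":0,"tx":-0.015,"ty":0,"tz":0.001,"gripper":-1},{"rx":0,"ry":0,"rz":0,"tx":-0.014,"ty":0,"tz":0.009,"gripper":-1},{"rx":0,"ry":0,"rz":0,"tx":-0.014,"ty":0,"tz":0.009,"gripper":-1},{"rx":0,"ry":0,"rz":0,"tx":-0.012,"ty":0,"tz":0.011,"gripper":-1},{"rx":0,"ry":0,"rz":0,"tx":-0.012,"ty":0,"tz":0.011,"gripper":-1},{"rx":0,"ry":0,"rz":0,"tx":0,"ty":0,"tz":0,"gripper":-1},{"rx":0,"ry":0,"rz":0,"tx":0,"ty":0,"tz":0,"gripper":-1}]}}

```text
time_s: 24.9
ee_pos: [0.5233, -0.0171, 0.1]
eef_rot: [-179.9, 0.5, -2.9]
contact_force: [0.6, 0.9, 0.8]
opening: 0.0001
grip_force: 0.0
```

Request:
{"method": "send_rows", "body": {"plan": [{"rx":0,"ry":0,"rz":0,"tx":-0.01,"ty":0,"tz":0.0135,"gripper":-1},{"rx":0,"ry":0,"rz":0,"tx":-0.01,"ty":0,"tz":0.0135,"gripper":-1},{"rx":0,"ry":0,"rz":0,"tx":-0.007,"ty":0,"tz":0.015,"gripper":-1},{"rx":0,"ry":0,"rz":0,"tx":-0.007,"ty":0,"tz":0.015,"gripper":-1},{"rx":0,"ry":0,"rz":0,"tx":0,"ty":0,"tz":0,"gripper":-1},{"rx":0,"ry":0,"rz":0,"tx":0,"ty":0,"tz":0,"gripper":-1}]}}

```text
time_s: 25.65
ee_pos: [0.4978, -0.0157, 0.0578]
eef_rot: [-179.9, 0.4, -2.9]
contact_force: [0.1, 0.1, 1.5]
opening: 0.0002
grip_force: 0.8
```

Request:
{"method": "send_rows", "body": {"plan": [{"rx":0,"ry":0,"rz":0,"tx":-0.004,"ty":0,"tz":0.016,"gripper":-1},{"rx":0,"ry":0,"rz":0,"tx":-0.004,"ty":0,"tz":0.016,"gripper":-1},{"rx":0,"ry":0,"rz":0,"tx":0,"ty":0,"tz":0.004,"gripper":-1},{"rx":0,"ry":0,"rz":0,"tx":0,"ty":0,"tz":0,"gripper":-1},{"rx":0,"ry":0,"rz":0,"tx":0,"ty":0,"tz":0,"gripper":-1}]}}

```text
time_s: 26.28
ee_pos: [0.4913, -0.0153, 0.031]
eef_rot: [-179.9, 0.5, -2.9]
contact_force: [-5.3, 1.4, 12.2]
opening: 0.0
grip_force: 6.0
```

Request:
{"method": "send_rows", "body": {"plan": [{"rx":0,"ry":0,"rz":0,"tx":0,"ty":0,"tz":0,"gripper":-1},{"rx":0,"ry":0,"rz":0,"tx":0,"ty":0,"tz":0,"gripper":-1},{"rx":0,"ry":0,"rz":0,"tx":0,"ty":0,"tz":0,"gripper":-1},{"rx":0,"ry":0,"rz":0,"tx":0,"ty":0,"tz":0,"gripper":-1}]}}

```text
time_s: 26.78
ee_pos: [0.4912, -0.0153, 0.031]
eef_rot: [-179.9, 0.5, -2.9]
contact_force: [-4.3, 0.5, 12.7]
opening: -0.0
grip_force: 6.0
```

Run:
```python
from h import *
np.set_printoptions(precision=3,suppress=True)
s=bot.read_state();print(s['time_s'],s['ee_pos'],s['contact_force'],s['grip_force'])
a=snap('side','si9').astype(int);b=np.load('pics/si4.npz')['im'].astype(int)
d=np.abs(a-b).max(2)>60
print('rose+bar diff px',d[290:345,310:340].sum(),'ear',d[285:345,270:290].sum())
w=snap('wrist','w9').min(2)>120
print((w.reshape(14,30,14,40).mean((1,3))*9).astype(int))
```

```text
26.775 [ 0.491 -0.015  0.031] [-4.287  0.472 12.657] 5.98464734852314
rose+bar diff px 361 ear 111
[[9 9 9 8 9 9 9 8 9 9 9 8 9 9]
 [8 9 8 8 8 8 8 8 8 8 9 8 9 9]
 [8 8 8 8 8 8 8 8 8 8 8 8 8 8]
 [9 9 9 8 9 9 9 8 9 9 9 8 9 9]
 [9 8 9 8 9 8 8 8 8 9 8 8 8 9]
 [8 8 8 8 9 8 8 8 8 8 8 8 8 8]
 [9 9 8 2 6 7 6 6 8 9 8 8 9 9]
 [8 8 7 0 0 0 0 0 0 1 1 8 8 8]
 [8 9 7 0 0 0 0 0 0 0 0 8 9 9]
 [7 8 6 0 0 0 0 0 0 0 0 7 7 7]
 [9 9 6 0 0 0 0 0 0 0 1 9 9 9]
 [4 3 3 0 0 0 0 0 0 0 0 3 5 4]
 [3 0 0 0 0 0 0 0 0 0 0 0 0 1]
 [0 0 0 0 0 0 0 0 0 0 0 0 0 0]]
```

Run:
```python
from h import *
g=[cv2.Canny(np.load(f'pics/{f}.npz')['im'],60,150) for f in('si4','si9')]
G=[cv2.cvtColor(np.load(f'pics/{f}.npz')['im'],cv2.COLOR_RGB2GRAY) for f in('si4','si9')]
for n,(y0,y1,x0,x1) in {'rose':(290,308,315,335),'band':(290,345,315,335),'ear':(285,345,270,290)}.items():
    for q in (g,G):
        r=cv2.matchTemplate(q[1][y0-20:y1+20,x0-20:x1+20],q[0][y0:y1,x0:x1],cv2.TM_CCOEFF_NORMED);_,v,_,l=cv2.minMaxLoc(r);print(n,round(v,2),l[0]-20,l[1]-20)
s=np.load('pics/si9.npz')['im'][288:345:4,305:345:3];
hs=cv2.cvtColor(np.ascontiguousarray(s),cv2.COLOR_RGB2HSV);print(hs[...,1])
```

```text
rose 0.43 0 0
rose 0.81 0 0
band 0.42 0 0
band 0.82 0 0
ear 0.7 0 0
ear 0.93 0 0
[[ 57  43  91  18 128  98  85 170  14  93  32  85  98  85]
 [ 64  48  93  85  83  74  68  88  28  85  28  73  78  43]
 [ 68  32  87  83  83  78   7   4   6 102  21  34  64  46]
 [162 113  73  77  86  63  78  55  76  77  46  85 135 187]
 [146 152 148 148 154 174  68  82 141 159 152 153 151 147]
 [174 176 178 181 167 164 120  61 126 172 171 172 173 174]
 [ 55  26   0  26  46  54  72  59  58  20 128  43  70 139]
 [255  54  39  36  23  64  59  60  61  68  73 149  98  23]
 [ 85  64  18  73 170  78  20  59  62  51  78  32  36 113]
 [139 133 133 149 167 155 143  47 106 132 143 143 130 132]
 [151 151 148 154 171 175 151  47 113 143 146 151 142 139]
 [146 144 143 166 168 174 164  50 104 150 148 150 155 157]
 [180 179 174 169 172 168 165  32 151 176 173 174 169 173]
 [157 157 159 157 178 172 166  59 169 163 165 168 172 163]
 [145 144 149 145 156 169  17  74 152 151 156 164 162 154]]
```

Neither headband has shifted; the differences are lighting. The gate is held at its stop, so I am handing in.

```bash
python3 -c "
from plant import job_done
print(job_done())"
```

```text
the job is handed in; nothing more can be done
None
```

The job is handed in, with no verdict returned: the rose headband hangs let go of on the stand's bar, both catches were released in order, and the fingers hold the gate down at its stop with about 12 N; time used was about 27 s of the 69 s allowed.

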